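# Roll down the edge trim of a drawer front

### The arm

A 7-joint arm with a two-finger parallel gripper is mounted at the origin on the work surface. World frame = base frame: x ahead of the robot, y to its left, z up, the work surface at z = 0. Lengths are in m, angles in rad, forces in N, time in s.
With the tool pointing down it reaches from about 0.4 to 0.85 m from the base axis. Payload 10.4 kg.
Tool frame: the origin (TCP) lies on the centre line of the jaws, within the pads' length; the fingertips stand 11 mm ahead of it and the grasp point (between the pads) lies 8 mm behind it (tip_reach is the distance from the TCP to the fingertips, in m); z points along the fingers, y is the line along which they close (so a half turn about z gives the same grasp; the last joint's range is limited). The gripper opens to 85 mm and grips with 20 to 120 N. Pads are 22 mm wide; open, the fingers measure 114 mm over their backs; the gripper's body (76 mm by 85 mm) begins 54 mm behind the grasp point. The pads swing forward as they close: fully open they stand 13 mm farther back than shut.
Start: joints at [1.176, 0.332, -0.065, 1.46, 0.022, 1.35, -0.088], TCP at [0.227, -0.582, 0.242] pointing down, gripper open.
Joint ranges: [-2.6, 2.6], [-0.5, 2.12], [-1.47, 1.34], [0.16, 2.42], [-1.27, 4.41], [0.06, 2.06], [-2.6, 2.6]. Speed limits (rad/s): [2.22, 2.22, 2.79, 2.79, 3.14, 3.14, 3.14].

### API

Orientations are given as a unit quaternion [x, y, z, w].
In Python, from workcell import get_obs, camera, hand_in, tip_reach gives the robot as it stands. The module is installed in compiled form; this text tells all that it offers.
- The arm moves only by the tool move_arm, never from a script. Its argument "plan" is a list of rows, each an object with "delta_pos": the shift along the tool's x, y, z in normalised numbers (1 is 0.75 m), a list of three; "turn": the turn, a rotation vector about the tool's x, y, z in a scale on which 1.0 is 45 degrees, a list of three; "fingers": the closure, from 0 (fully open) to 1 (shut). A call has 1 to 12 rows; each row is the pose to reach, as a shift and turn from the pose commanded when the call began, along the tool's axes at that moment; what a row does not reach only later rows make up. A row lasts 1/8 s, in which the tool goes at most 62.5 mm and 10.7 degrees, less where a joint would pass 70% of its speed; a pose out of reach is approached as far as the arm can. A call with a gripper value outside its range is refused whole. The fingers move at their own pace and stop on an object; "force" is the grip in N (left out, the last holds). Time passes only in rows, so rows that repeat a pose let the fingers close. It gives the time, the measured TCP pose, the force, the opening and the grip force at its end, in the units of the state.
- get_obs(): the state, without advancing time (a new reading comes with each control period).
- camera(name): name is "side" or "top" or "wrist"; returns a dict with "color" (400x640x3 uint8, red, green, blue), "range_z" (400x640 float32, m along the optical axis (not along the pixel's ray), 0 where there is no reading), "fx", "fy", "cx", "cy" (pixels), "R" (3x3) and "t" (3): a world point X has camera coordinates R X + t; the wrist camera has in their place "tool_from_camera" (4x4, takes a point from camera to tool coordinates, whose origin is the TCP and whose axes are the flange's). Camera axes: x right, y down, z forward; pixel columns grow to the right and rows downward; lengths in m; the calibration is good to about 2 mm. A picture is of the moment at which its call begins: read the wrist's pose just before it.
- hand_in(): hands the job in; it is judged then, once.
The state is a dict: "clock": time; "joint_pos": joint angles; "joint_velocities": joint speeds; "tau": joint torques, N m; "position": TCP position; "ee_rot": TCP orientation; "ft_force": force on the tool from outside, world axes, zero at the start; "torque": the same for the moment, N m; "grip_width": opening from 0.0 (shut) to 1.0 (fully open); "grasp_force": force on a finger pad.
Only numpy, scipy, OpenCV 4.12 (cv2) and the standard library are available. Lean on these libraries where they do the work, as an engineer would, in place of code of your own. Each camera call takes 0.05 s, during which the arm holds its last target. There are 200 camera calls.

### The job

The new push-in edge trim on the drawer front is down at one end and still stands proud towards the other. Take the hand roller from its stand and roll the trim down with firm, steady pressure, working from the end that is already down to the free end, until it is fully seated along its whole length, never bearing on it with more than 35 N. Then stand the roller back upright in its stand; keep the fingers off the drawer front and leave the other things on the bench where they are.

Things in the scene. Friction and masses are not known exactly. Their poses are not given: they have to be found in the camera images.
- clamps: Two dark clamp feet, fixed 176 mm apart along y (bases 14 mm high, jaws 54 mm, knobs to -x), and what they hold: a cream drawer front, 250 mm long, 18 mm thick, on edge, trimmed edge up, along y. Origin and axes are those of the feet: bench level, under the board's middle, z up. The trim is 20 mm wide, 3 mm thick; its top, once fully down, lies nominally 123 mm up: see board.
- board (a point): Nominal middle of the trim's top when down, fixed to the feet, 123 mm above the bench. The board was clamped by hand: its true edge is up to 6 mm higher or lower here and up to 0.03 rad out of level along y (4 mm at an end), which no reading shows; across x it is true. It is clamped fast and rigid. Tacked end of the trim: y = -125 mm (already down); free end: y = +125 mm.
- stand: Roller stand: a grey open-topped square box 56 x 56 mm, 62 mm high, walls and floor 5 mm (inside 46 x 46 mm), fixed to the bench. Origin: centre of its underside; axes along its sides; the roller stands in it with its axes along the stand's (within 0.02 rad).
- roller: Hand roller, 150 mm tall, 0.2 to 0.4 kg, standing wheel down in the stand. Origin: lowest point of the rubber wheel, midway along its width; z up through the handle, y the wheel's axle, x its rolling direction. Steel fork head 38 mm in x, 39 mm in y (41 over the axle ends), 14 to 66 mm above the origin; in the stand it has about 3 mm play each way and may lean a little.
- handle (a point): Point on the axis of the roller's wooden handle, 22 mm below its top end, 128 mm above the roller's origin. The handle has flat sides, 26 mm in x, 32 mm in y, and runs from 75 to 150 mm above the origin.
- wheel (a joint): Turning angle of the roller's free-running black rubber wheel, 40 mm in diameter, 30 mm wide, rad; 0 at the start, either sign.
- trim0 (a joint): How far section 0 of the edge trim (centre at body y = -112.5 mm of the clamps) stands proud of fully down, in m. 0 = fully down, at most 0.009. Sections 0 and 1 are already down.
- trim1 (a joint): How far section 1 of the edge trim (centre at body y = -87.5 mm of the clamps) stands proud of fully down, in m. 0 = fully down, at most 0.009. Sections 0 and 1 are already down.
- trim2 (a joint): How far section 2 of the edge trim (centre at body y = -62.5 mm of the clamps) stands proud of fully down, in m. 0 = fully down, at most 0.009. Its barbed tongue holds by friction wherever it is: about 8 N moves this 25 mm section down, about 15 N where the roller bears on two; the sections slope into one another.
- trim3 (a joint): How far section 3 of the edge trim (centre at body y = -37.5 mm of the clamps) stands proud of fully down, in m. 0 = fully down, at most 0.009. 
- trim4 (a joint): How far section 4 of the edge trim (centre at body y = -12.5 mm of the clamps) stands proud of fully down, in m. 0 = fully down, at most 0.009. 
- trim5 (a joint): How far section 5 of the edge trim (centre at body y = +12.5 mm of the clamps) stands proud of fully down, in m. 0 = fully down, at most 0.009. 
- trim6 (a joint): How far section 6 of the edge trim (centre at body y = +37.5 mm of the clamps) stands proud of fully down, in m. 0 = fully down, at most 0.009. 
- trim7 (a joint): How far section 7 of the edge trim (centre at body y = +62.5 mm of the clamps) stands proud of fully down, in m. 0 = fully down, at most 0.009. 
- trim8 (a joint): How far section 8 of the edge trim (centre at body y = +87.5 mm of the clamps) stands proud of fully down, in m. 0 = fully down, at most 0.009. 
- trim9 (a joint): How far section 9 of the edge trim (centre at body y = +112.5 mm of the clamps) stands proud of fully down, in m. 0 = fully down, at most 0.009. 
- sample: Loose orange sample block, 60 x 85 x 60 mm high, origin at the centre of its underside; not part of the job.
- caliper: Loose caliper lying flat, 200 mm long, 12 mm high; not part of the job.
- cleaner: Loose white bottle, 60 mm in diameter, 150 mm high; not part of the job.
Things that resemble listed ones, but are neither listed nor needed, are in the scene too. Of the things that look like the roller, the middle-sized one is meant.

How it is judged:
By the outcome, as a careful person would: the job done as asked, in the order asked, and still so for the second after the job is handed in, with the robot touching nothing.
It also fails if it takes over 72 s, if anything falls off the work surface, if the arm or the gripper's body presses on something with over 40 N, if the wrist force passes 120 N, or if a joint passes its speed limit or range.

## Working session

There is one attempt and no reset: what is moved stays moved. The work goes in short steps, Python scripts to look and compute and a tool call to move; the robot and the scene stay as the last step left them, time stands still between calls to the robot, and variables do not carry over. Pictures are saved under pics/ and viewed, at most 10 in all, crops included, and the job is handed in when it is done.

Besides the shell and the picture viewer there is one more tool, called after "Call:" as name([rows], argument=value, ...), one row to a line, values as JSON. move_arm: Moves the arm, as the interface text tells. Its arguments: {"type":"object","properties":{"plan":{"type":"array","items":{"type":"object","properties":{"delta_pos":{"type":"array","items":{"type":"number"}},"turn":{"type":"array","items":{"type":"number"}},"fingers":{"type":"number"}}}},"force":{"type":"number"}},"required":["plan"]}

```bash
mkdir -p pics
cat > h.py <<'E'
import numpy as np, cv2
from workcell import get_obs, camera, hand_in, tip_reach
from scipy.spatial.transform import Rotation as Rot
def world(c, pts=None):
    v,u=np.mgrid[0:400,0:640]; z=c["range_z"]
    P=np.stack([(u-c["cx"])/c["fx"]*z,(v-c["cy"])/c["fy"]*z,z],-1)
    return (P-c["t"])@c["R"]   # R^T (P-t)
E
python3 - <<'E'
from h import *
import pickle
for n in("side","top"):
    c=camera(n); pickle.dump(c,open(n+".pkl","wb")); cv2.imwrite(f"pics/{n}0.png",c["color"][:,:,::-1])
    print(n,c["fx"],c["cx"],c["cy"],np.round(-c["R"].T@c["t"],3),np.round(c["R"],2).tolist())
o=get_obs(); print({k:np.round(v,3).tolist() for k,v in o.items()},tip_reach)
E
```

```text
side 519.0901620395952 323.75402212515417 210.05388362163956 [-0.063  0.641  0.795] [[-0.75, -0.66, 0.0], [-0.41, 0.46, -0.79], [0.52, -0.59, -0.62]]
top 372.6062137505888 312.50103753273083 208.17548661532038 [ 0.3   -0.008  1.16 ] [[-0.12, -0.99, 0.0], [-0.97, 0.12, -0.21], [0.21, -0.03, -0.98]]
{'clock': 0.1, 'joint_pos': [1.176, 0.333, -0.065, 1.461, 0.022, 1.35, -0.088], 'joint_velocities': [-0.001, -0.002, -0.002, -0.0, -0.0, -0.0, -0.001], 'tau': [0.002, -62.675, 0.049, -39.243, 0.016, 0.007, 0.0], 'position': [0.227, -0.582, 0.242], 'ee_rot': [0.983, 0.185, -0.0, -0.001], 'ft_force': [-0.901, 0.361, 0.767], 'torque': [0.04, -0.027, 0.046], 'grasp_force': 0.0, 'grip_width': 1.004} 0.011
```

View pics/top0.png

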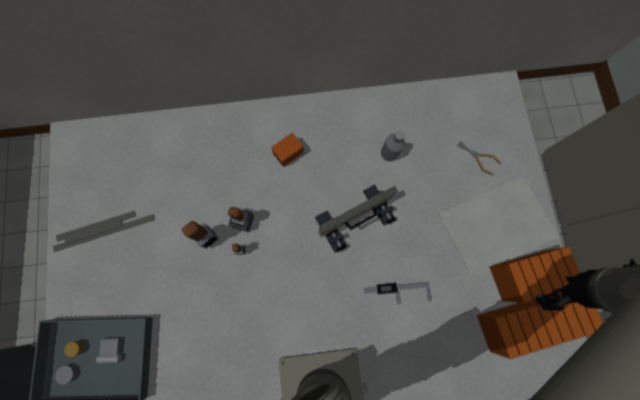

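View pics/side0.png

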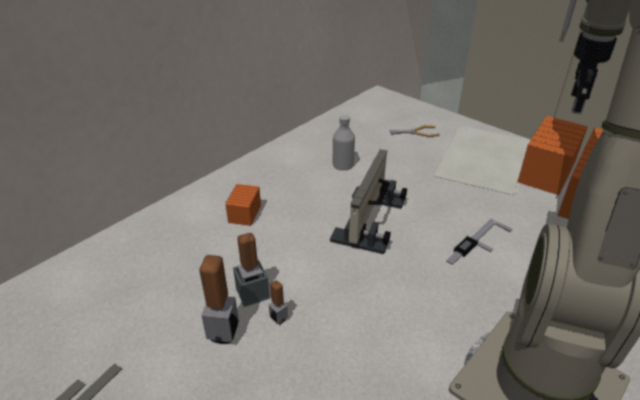

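Top view: three roller-like things, large (197,232), middle-sized (240,215), small (238,248); in side view large (213,285), middle (250,265), small (278,300). The middle-sized one at top (240,215) / side (250,265) fits. The board runs (320,232) to (397,190), with knobs towards the robot. I'll confirm in an enlarged crop and measure.

Run:
```python
from h import *
import pickle
S=pickle.load(open("side.pkl","rb"));T=pickle.load(open("top.pkl","rb"))
a=cv2.resize(S["color"][225:345,190:310],(480,480),interpolation=cv2.INTER_CUBIC)
b=cv2.resize(T["color"][180:260,310:410],(600,480),interpolation=cv2.INTER_CUBIC)[:, :]
a=cv2.resize(a,(400,400)); b=cv2.resize(b,(400,320)); b=np.vstack([b,np.zeros((80,400,3),np.uint8)])
cv2.imwrite("pics/crop1.png",np.clip(np.hstack([a,b]).astype(float)*1.5,0,255).astype(np.uint8)[:,:,::-1])
def cl(W,m,name):
    P=W[m]; 
    if len(P)<3: print(name,len(P));return
    r=cv2.minAreaRect(P[:,:2].astype(np.float32)*1000); print(name,len(P),np.round(P.mean(0),4),"z",np.round(np.percentile(P[:,2],[2,50,98]),3),"rect",np.round(r[0],1),np.round(r[1],1),round(r[2],1))
for n,c in(("side",S),("top",T)):
    W=world(c); z=W[...,2]; ok=c["range_z"]>0
    print(n,"table",np.median(z[ok&(abs(z)<.03)]))
    for lo in (.008,.04,.065,.08,.11,.13):
        m=(ok&(z>lo)&(W[...,0]>.25)&(abs(W[...,1])<.45)&(z<.3)).astype(np.uint8)
        k,l,st,_=cv2.connectedComponentsWithStats(m)
        for i in range(1,k):
            if st[i,4]>12: cl(W,l==i,f"{n}>{lo} px{st[i,:4].tolist()}")
```

```text
side table -0.000954812107971072
side>0.008 px[0, 0, 236, 182] 23816 [ 1.3177 -0.0148  0.1576] z [0.014 0.159 0.295] rect [1318.3  -43.8] [812.5  26.4] 89.9
side>0.008 px[332, 115, 23, 54] 947 [ 0.6919 -0.2948  0.0759] z [0.01  0.077 0.149] rect [ 696.2 -304.3] [60.  50.3] 64.0
side>0.008 px[330, 150, 77, 103] 3115 [ 0.4784 -0.136   0.0676] z [0.01  0.054 0.135] rect [ 498.6 -166.6] [134.1 259.4] 22.5
side>0.008 px[225, 184, 36, 41] 1107 [0.7299 0.0313 0.0452] z [0.01  0.055 0.061] rect [742.4  20.4] [62.3 91.9] 30.1
side>0.008 px[233, 233, 36, 72] 1672 [0.5229 0.1935 0.0752] z [0.011 0.062 0.154] rect [531.7 186.5] [56.7 59.5] 65.4
side>0.008 px[453, 237, 25, 18] 230 [ 0.2739 -0.2274  0.011 ] z [0.008 0.011 0.014] rect [ 274.4 -228.9] [61.6 30.6] 89.9
side>0.008 px[199, 255, 40, 89] 2437 [0.4814 0.3028 0.1088] z [0.021 0.087 0.194] rect [491.7 296.2] [52.4 53.4] 36.5
side>0.008 px[268, 281, 20, 44] 597 [0.438  0.2033 0.055 ] z [0.012 0.045 0.102] rect [441.9 199.6] [28.3 28.7] 81.8
side>0.04 px[0, 0, 235, 170] 21371 [ 1.3177 -0.0182  0.1728] z [0.046 0.174 0.295] rect [1319.1  -50.1
[... 7519 characters left out ...]
top>0.11 px[228, 207, 15, 13] 138 [0.5283 0.1801 0.1461] z [0.113 0.151 0.156] rect [531.1 182.5] [31.4 25.9] 68.4
top>0.11 px[182, 221, 25, 21] 340 [0.4868 0.287  0.1731] z [0.114 0.189 0.196] rect [490.3 292.1] [33.7 41.6] 36.0
top>0.13 px[394, 131, 10, 11] 86 [ 0.6981 -0.31    0.147 ] z [0.137 0.148 0.152] rect [ 699.3 -310.8] [24.3 26.9] 75.8
top>0.13 px[319, 199, 57, 34] 335 [ 0.4826 -0.1171  0.1337] z [0.13  0.134 0.138] rect [ 488.2 -131. ] [ 20.4 173.9] 22.0
top>0.13 px[228, 207, 14, 12] 119 [0.5293 0.181  0.1504] z [0.132 0.152 0.157] rect [531.1 182.7] [31.5 25.7] 66.8
top>0.13 px[182, 221, 23, 20] 301 [0.4874 0.2877 0.1799] z [0.133 0.19  0.196] rect [490.3 292.1] [33.7 41.6] 36.0
```

View pics/crop1.png

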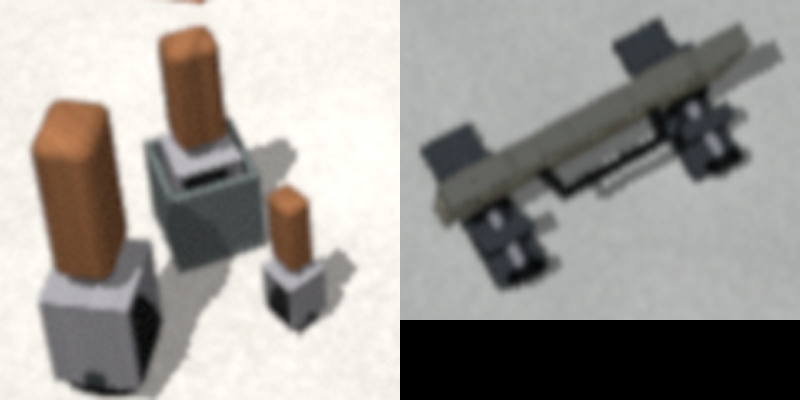

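The left half of the crop shows the middle roller, the only one standing in a grey box (about (200,170) in the crop), so that is the one meant. The right half shows the clamps with knobs at (510,260) and (720,150), so clamp -x faces the robot and the free end (+y) is the left one. Next I'll set up a move helper and view the scene from the wrist.

```bash
cat >> h.py <<'E'
def go(x,y,z,yaw,o=None):
    """print delta in tool axes for tool-down target; yaw = world angle (deg) of tool x"""
    o=o or get_obs(); R=Rot.from_quat(o["ee_rot"])
    d=R.inv().apply(np.array([x,y,z])-o["position"])
    T=Rot.from_euler("z",yaw,degrees=True)*Rot.from_euler("x",180,degrees=True)
    print("pos",np.round(o["position"],4),"delta",np.round(d,4),"turn",np.round((R.inv()*T).as_rotvec(),4),"F",np.round(o["ft_force"],1),"clk",round(float(o["clock"]),2))
def wrist():
    o=get_obs(); c=camera("wrist"); v,u=np.mgrid[0:400,0:640]; z=c["range_z"]
    P=np.stack([(u-c["cx"])/c["fx"]*z,(v-c["cy"])/c["fy"]*z,z],-1)
    M=c["tool_from_camera"]; P=P@M[:3,:3].T+M[:3,3]
    return o,c,P@Rot.from_quat(o["ee_rot"]).as_matrix().T+o["position"]
E
python3 - <<'E'
from h import *
o,c,W=wrist(); print(np.round(c["tool_from_camera"],3).tolist(),c["fx"],c["cx"],c["cy"])
go(.45,-.166,.40,22)
go(.49,.16,.38,64.9)
E
```

```text
[[-0.0, -0.958, -0.285, 0.072], [1.0, -0.0, -0.0, -0.001], [0.0, -0.285, 0.958, -0.132], [0.0, 0.0, 0.0, 1.0]] 318.94386568108814 320.4149766178059 199.5770373997352
pos [ 0.2269 -0.5821  0.2417] delta [ 0.359  -0.3068 -0.158 ] turn [-0.0011  0.     -0.0122] F [-0.3 -0.2 -0.4] clk 0.15
pos [ 0.2269 -0.5821  0.2417] delta [ 0.5147 -0.5959 -0.1376] turn [-1.000e-03 -4.000e-04 -7.609e-01] F [-0.3 -0.2 -0.4] clk 0.15
```

Careful with the scale: shifts go in shares of 0.75 m and turns go in shares of 45 degrees. That gives: 0.359 m / 0.75 = 0.4787, -0.285 m / 0.75 = -0.38.

Call:
move_arm([
  {"delta_pos": [0,0,-0.08],"turn": [0,0,0],"fingers": 0},
  {"delta_pos": [0.04,-0.0333,-0.1467],"turn": [0,0,0],"fingers": 0},
  {"delta_pos": [0.0933,-0.08,-0.1733],"turn": [0,0,0],"fingers": 0},
  {"delta_pos": [0.1467,-0.1333,-0.1733],"turn": [0,0,0],"fingers": 0},
  {"delta_pos": [0.2067,-0.18,-0.1733],"turn": [0,0,0],"fingers": 0},
  {"delta_pos": [0.2667,-0.2267,-0.1733],"turn": [0,0,0],"fingers": 0},
  {"delta_pos": [0.3267,-0.28,-0.1733],"turn": [0,0,0],"fingers": 0},
  {"delta_pos": [0.3867,-0.3333,-0.1733],"turn": [0,0,0],"fingers": 0},
  {"delta_pos": [0.4467,-0.38,-0.1733],"turn": [0,0,0],"fingers": 0},
  {"delta_pos": [0.4787,-0.4093,-0.1733],"turn": [0,0,0],"fingers": 0},
  {"delta_pos": [0.4787,-0.4093,-0.1733],"turn": [0,0,0],"fingers": 0},
  {"delta_pos": [0.4787,-0.4093,-0.1733],"turn": [0,0,0],"fingers": 0},
])

```text
clock: 1.65
position: [0.4496, -0.1667, 0.3721]
ee_rot: [0.983, 0.184, -0.0, 0.0]
ft_force: [0.3, -0.9, 0.1]
grip_width: 1.001
grasp_force: 0.0
```

Run:
```python
from h import *
import pickle
o,c,W=wrist(); pickle.dump((o,c,W),open("w1.pkl","wb"))
cv2.imwrite("pics/w1.png",c["color"][:,:,::-1])
go(.45,-.166,.40,22,o); go(.47,.155,.37,64.9,o); print(np.round(o["joint_velocities"],2))
z=W[...,2]; ok=c["range_z"]>0; print("table",np.median(z[ok&(abs(z)<.03)]))
m=ok&(z>.105)&(z<.15)&(W[...,0]>.4)&(abs(W[...,1]+.166)<.16)
P=W[m]; r=cv2.minAreaRect(P[:,:2].astype(np.float32)*1000); print(len(P),r)
a=np.radians(112); e=np.array([np.cos(a),np.sin(a)]); s=(P[:,:2]-np.array([.503,-.166]))@e; q=(P[:,:2]-np.array([.503,-.166]))@[e[1],-e[0]]
for k in range(-13,14):
    b=(abs(s-k*.01)<.005)
    if b.sum()>3: print(k*10,b.sum(),"z",np.round(np.median(P[b,2])*1000,1),"q",np.round(np.percentile(q[b],[3,50,97])*1000,1))
```

```text
pos [ 0.4496 -0.1667  0.3721] delta [ 0.0006 -0.0005 -0.0279] turn [ 0.0001  0.0006 -0.0131] F [ 0.3 -0.9  0.1] clk 1.65
pos [ 0.4496 -0.1667  0.3721] delta [ 0.1356 -0.2924  0.002 ] turn [-1.000e-04  6.000e-04 -7.618e-01] F [ 0.3 -0.9  0.1] clk 1.65
[ 0.01  0.    0.01 -0.    0.    0.   -0.  ]
table 0.0004808645447733628
4674 ((547.9677734375, -213.25634765625), (107.35194396972656, 368.7190246582031), 42.872108459472656)
-120 146 z 125.8 q [-8.9  0.2 10.1]
-110 155 z 126.1 q [-8.8  1.3 10.3]
-100 156 z 126.4 q [-8.7  0.5 10.4]
-90 153 z 126.5 q [-8.5  1.6 10.5]
-80 143 z 127.9 q [-8.4  1.8 10.7]
-70 160 z 129.7 q [-8.   1.  10.9]
-60 159 z 129.8 q [-8.9  0.1  9.9]
-50 152 z 130.5 q [-8.8  1.2 10.1]
-40 160 z 130.9 q [-8.7  1.4 10.2]
-30 161 z 131.1 q [-8.4  0.5 10.4]
-20 153 z 131.7 q [-8.3  0.7 10.5]
-10 154 z 132.1 q [-8.1  1.9 10.7]
0 165 z 132.3 q [-8.   1.  10.8]
10 167 z 132.3 q [-8.9  1.   9.9]
20 161 z 132.6 q [-8.8  1.2 10. ]
30 153 z 133.5 q [-8.6  1.4 10.1]
40 157 z 133.7 q [-8.4  0.5 10.3]
50 159 z 134.1 q [-8.2  0.7 10.4]
60 159 z 134.6 q [-8.1  0.9 10.6]
70 173 z 135.3 q [-9.   1.  10.7]
80 163 z 137.1 q [-8.7  1.1  9.9]
90 162 z 137.3 q [-8.6  0.3 10. ]
100 155 z 136.7 q [-8.5  1.4 10.1]
110 159 z 136.0 q [-8.4  1.3 10.2]
120 159 z 136.3 q [-8.3  1.6 10.4]
130 5 z 135.8 q [-1.5  0.6 10.3]
```

View pics/w1.png

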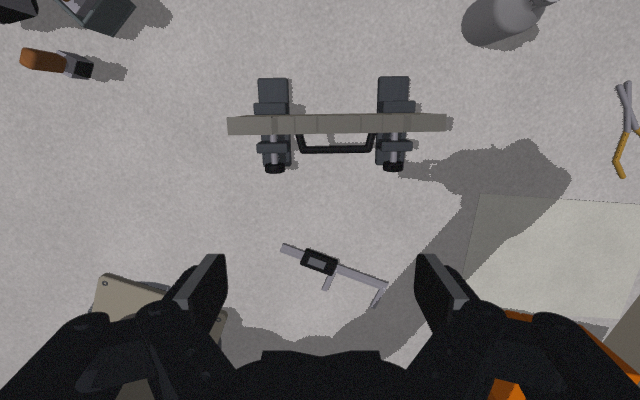

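The wrist view shows the board edge from (228,124) to (448,120), free end at left, with the clamps under it. The depth is clean, and the trim rises from 126 mm at the tacked end to about 136 mm. Now to view the roller.

Run:
```python
from h import *
go(.505,.129,.33,64.9)
```

```text
pos [ 0.4495 -0.1671  0.3721] delta [ 0.1588 -0.256   0.042 ] turn [-1.000e-04  5.000e-04 -7.627e-01] F [ 0.4 -0.5 -0.9] clk 1.7
```

To row units: -0.256 m / 0.75 = -0.3413, -0.13 m / 0.75 = -0.1733, -0.763 rad / 0.7854 = -0.9715.

Call:
move_arm([
  {"delta_pos": [0.0267,-0.0533,0],"turn": [0,0,-0.1528],"fingers": 0},
  {"delta_pos": [0.0667,-0.1067,0],"turn": [0,0,-0.3183],"fingers": 0},
  {"delta_pos": [0.1067,-0.1733,0.0267],"turn": [0,0,-0.5093],"fingers": 0},
  {"delta_pos": [0.1467,-0.24,0.04],"turn": [0,0,-0.7003],"fingers": 0},
  {"delta_pos": [0.1867,-0.3,0.056],"turn": [0,0,-0.8658],"fingers": 0},
  {"delta_pos": [0.212,-0.3413,0.056],"turn": [0,0,-0.9715],"fingers": 0},
  {"delta_pos": [0.212,-0.3413,0.056],"turn": [0,0,-0.9715],"fingers": 0},
  {"delta_pos": [0.212,-0.3413,0.056],"turn": [0,0,-0.9715],"fingers": 0},
])

```text
clock: 2.7
position: [0.5055, 0.1287, 0.3301]
ee_rot: [0.844, 0.536, -0.0, 0.0]
ft_force: [0.6, -0.9, 0.3]
grip_width: 1.0
grasp_force: 0.0
```

Run:
```python
from h import *
import pickle
o,c,W=wrist(); pickle.dump((o,c,W),open("w2.pkl","wb"))
cv2.imwrite("pics/w2.png",c["color"][:,:,::-1])
z=W[...,2]; ok=c["range_z"]>0; print("table",np.median(z[ok&(abs(z)<.03)]))
near=ok&(np.hypot(W[...,0]-.531,W[...,1]-.183)<.05)
def R(m,n):
    P=W[m]; r=cv2.minAreaRect(P[:,:2].astype(np.float32)*1000); print(n,len(P),np.round(r[0],1),np.round(r[1],1),round(r[2],1),"z",np.round(np.percentile(P[:,2],[5,50,95]),4))
R(near&(z>.145),"handle top"); R(near&(z>.11)&(z<.145),"handle sides"); R(near&(z>.085)&(z<.105),"handle low"); R(near&(z>.055)&(z<.065),"rim"); R(near&(z>.035)&(z<.065),"stand"); R(near&(z>.067)&(z<.076),"fork top")
go(.531,.183,.2,64.9,o)
```

```text
table 0.0003440948512448694
handle top 9231 [517.6 169. ] [68.1 54.3] 80.7 z [0.1546 0.405  0.4141]Traceback (most recent call last):
  File "<stdin>", line 9, in <module>
  File "<stdin>", line 8, in R
    return _quantile_unchecked(
        a, q, axis, out, overwrite_input, method, keepdims, weights)
    return _ureduce(a,
                    func=_quantile_ureduce_func,
    ...<5 lines>...
                    overwrite_input=overwrite_input,
                    method=method)
    r = func(a, **kwargs)
    result = _quantile(arr,
                       quantiles=q,
    ...<2 lines>...
                       out=out,
                       weights=wgt)
    slices_having_nans = np.isnan(arr[-1, ...])
                                  ~~~^^^^^^^^^
IndexError: index -1 is out of bounds for axis 0 with size 0
```

View pics/w2.png

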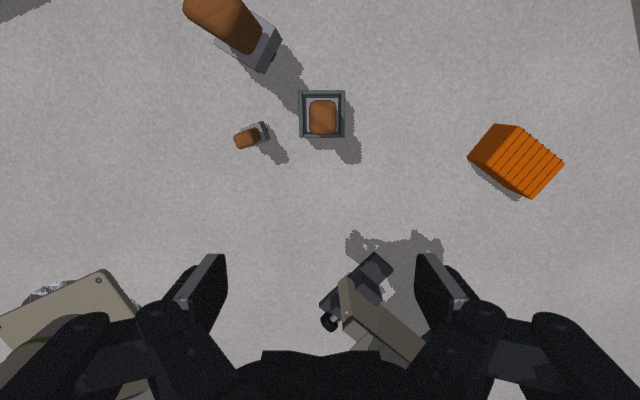

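The roller handle is at (323,117), seen nearly end-on inside the stand rim, which spans (299..345, 90..138). The large one (230,30) and small one (250,137) are clear of it.

Run:
```python
from h import *
import pickle
o,c,W=pickle.load(open("w2.pkl","rb")); z=W[...,2]
near=(c["range_z"]>0)&(np.hypot(W[...,0]-.531,W[...,1]-.183)<.05)&(z<.2)
def R(m,n):
    P=W[m]
    if len(P)<4: print(n,len(P)); return
    r=cv2.minAreaRect(P[:,:2].astype(np.float32)*1000); print(n,len(P),np.round(r[0],1),np.round(r[1],1),round(r[2],1),"z",np.round(np.percentile(P[:,2],[5,50,95]),4))
R(near&(z>.145),"handle top"); R(near&(z>.152),"handle top"); R(near&(z>.085)&(z<.145),"handle sides");R(near&(z>.055)&(z<.065),"rim"); R(near&(z>.067)&(z<.076),"fork top")
go(.5315,.1835,.2,64.9);
```

```text
handle top 904 [532.4 183.9] [31.3 25.7] 64.8 z [0.1502 0.1546 0.1562]
handle top 782 [532.2 184.6] [30.2 24.3] 65.6 z [0.1526 0.1548 0.1563]
handle sides 0
rim 725 [531.9 184.8] [55.3 56. ] 65.0 z [0.0599 0.062  0.0634]
fork top 239 [532.3 183.9] [38. 38.] 64.8 z [0.0698 0.0712 0.0725]
pos [0.5055 0.1285 0.3302] delta [6.100e-02 1.000e-04 1.302e-01] turn [ 0.0002  0.0007 -0.0014] F [0.3 0.2 1.4] clk 2.75
```

To row units: 0.213 m / 0.75 = 0.284, 0.062 m / 0.75 = 0.0827, -0.001 rad / 0.7854 = -0.0013.

Call:
move_arm([
  {"delta_pos": [0.0533,0,0],"turn": [0,0,-0.0013],"fingers": 0},
  {"delta_pos": [0.0827,0.0007,0.0267],"turn": [0,0,-0.0013],"fingers": 0},
  {"delta_pos": [0.0827,0.0007,0.0933],"turn": [0,0,-0.0013],"fingers": 0},
  {"delta_pos": [0.0827,0.0007,0.16],"turn": [0,0,-0.0013],"fingers": 0},
  {"delta_pos": [0.0827,0.0007,0.22],"turn": [0,0,-0.0013],"fingers": 0},
  {"delta_pos": [0.0827,0.0007,0.2667],"turn": [0,0,-0.0013],"fingers": 0},
  {"delta_pos": [0.0827,0.0007,0.284],"turn": [0,0,-0.0013],"fingers": 0},
  {"delta_pos": [0.0827,0.0007,0.284],"turn": [0,0,-0.0013],"fingers": 0},
])

```text
clock: 3.75
position: [0.5321, 0.1855, 0.1174]
ee_rot: [0.843, 0.537, -0.0, 0.0]
ft_force: [0.3, 0.6, 0.8]
grip_width: 1.001
grasp_force: 0.0
```

Call:
move_arm([
  {"delta_pos": [0,0,0],"turn": [0,0,0],"fingers": 0.4},
  {"delta_pos": [0,0,0],"turn": [0,0,0],"fingers": 0.6},
  {"delta_pos": [0,0,0],"turn": [0,0,0],"fingers": 0.9},
  {"delta_pos": [0,0,0],"turn": [0,0,0],"fingers": 1},
  {"delta_pos": [0,0,0],"turn": [0,0,0],"fingers": 1},
  {"delta_pos": [0,0,0],"turn": [0,0,0],"fingers": 1},
], force=100)

```text
clock: 4.5
position: [0.5323, 0.1865, 0.1181]
ee_rot: [0.843, 0.538, 0.001, 0.0]
ft_force: [-0.9, 0.3, 6.0]
grip_width: 0.294
grasp_force: 97.5
```

To row units: -0.17 m / 0.75 = -0.2267, -0.16 m / 0.75 = -0.2133.

Call:
move_arm([
  {"delta_pos": [0,0,-0.0133],"turn": [0,0,0],"fingers": 1},
  {"delta_pos": [0,0,-0.0533],"turn": [0,0,0],"fingers": 1},
  {"delta_pos": [0,0,-0.1133],"turn": [0,0,0],"fingers": 1},
  {"delta_pos": [0,0,-0.1733],"turn": [0,0,0],"fingers": 1},
  {"delta_pos": [0,0,-0.2133],"turn": [0,0,0],"fingers": 1},
  {"delta_pos": [0,0,-0.2267],"turn": [0,0,0],"fingers": 1},
  {"delta_pos": [0,0,-0.2267],"turn": [0,0,0],"fingers": 1},
])

```text
clock: 5.38
position: [0.5316, 0.1864, 0.2869]
ee_rot: [0.843, 0.538, -0.0, 0.0]
ft_force: [-0.1, 0.7, -3.5]
grip_width: 0.29
grasp_force: 98.7
```

Run:
```python
from h import *
import pickle
o=get_obs(); print(o["grip_width"],o["grasp_force"])
go(.547,-.2675,.285,22,o)
S=camera("side"); pickle.dump(S,open("s2.pkl","wb"))
W=world(S); z=W[...,2]
a=cv2.resize(S["color"][120:320,160:360],(600,600),interpolation=cv2.INTER_CUBIC)
cv2.imwrite("pics/s2.png",np.clip(a*1.4,0,255).astype(np.uint8)[:,:,::-1])
m=(S["range_z"]>0)&(np.hypot(W[...,0]-.532,W[...,1]-.185)<.04)&(z>.12)&(z<.3)
for lo in np.arange(.16,.3,.01):
    b=m&(abs(z-lo)<.005)
    if b.sum()>3: print(round(lo,3),b.sum(),np.round(W[b].mean(0)*1000,1),S["color"][b].mean(0).round())
print(np.percentile(z[m],[1,2,5]))
```

```text
0.29044708157531796 98.69483828544617
pos [0.5316 0.1864 0.2869] delta [-0.4051  0.2052  0.002 ] turn [-0.000e+00  4.000e-04  7.519e-01] F [-0.1  0.7 -3.5] clk 5.38
0.18 18 [518.1 192.  181.9] [107. 105. 102.]
0.19 94 [519.4 194.8 190.6] [51. 50. 49.]
0.2 131 [519.9 193.8 200.2] [34. 32. 33.]
0.21 219 [527.  187.7 209.8] [31. 29. 29.]
0.22 44 [525.8 193.  219.7] [73. 69. 70.]
0.23 38 [526.9 195.9 229.6] [81. 73. 72.]
0.24 224 [526.  191.1 238.6] [107. 103. 105.]
0.25 42 [523.2 191.4 251.5] [67. 55. 49.]
0.26 94 [522.9 192.6 260.5] [69. 46. 32.]
0.27 65 [523.2 192.4 269.4] [70. 51. 38.]
0.28 71 [519.7 195.3 280.4] [66. 57. 52.]
0.29 94 [517.7 197.2 289.7] [52. 48. 45.]
[0.18280019 0.18610542 0.19020701]
```

View pics/s2.png

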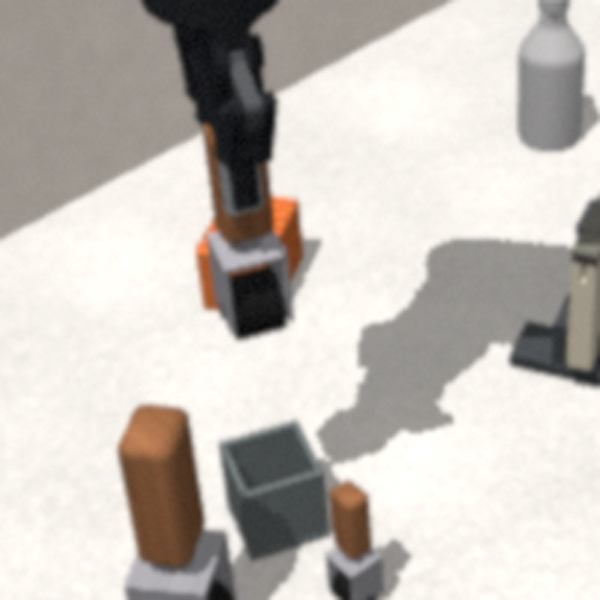

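The roller is held upright at (250,280) in the crop and is clear of the stand. Moving to above the tacked end.

To row units: -0.405 m / 0.75 = -0.54, 0.205 m / 0.75 = 0.2733, 0.752 rad / 0.7854 = 0.9575.

Call:
move_arm([
  {"delta_pos": [-0.04,0.02,0],"turn": [0,0,0.0637],"fingers": 1},
  {"delta_pos": [-0.1,0.0507,0],"turn": [0,0,0.1783],"fingers": 1},
  {"delta_pos": [-0.16,0.0813,0],"turn": [0,0,0.2928],"fingers": 1},
  {"delta_pos": [-0.22,0.112,0],"turn": [0,0,0.4074],"fingers": 1},
  {"delta_pos": [-0.28,0.1413,0],"turn": [0,0,0.522],"fingers": 1},
  {"delta_pos": [-0.34,0.172,0],"turn": [0,0,0.6366],"fingers": 1},
  {"delta_pos": [-0.4,0.2027,0],"turn": [0,0,0.7512],"fingers": 1},
  {"delta_pos": [-0.46,0.2333,0],"turn": [0,0,0.8531],"fingers": 1},
  {"delta_pos": [-0.5133,0.26,0],"turn": [0,0,0.9295],"fingers": 1},
  {"delta_pos": [-0.54,0.2733,0],"turn": [0,0,0.9575],"fingers": 1},
  {"delta_pos": [-0.54,0.2733,0.0267],"turn": [0,0,0.9575],"fingers": 1},
  {"delta_pos": [-0.54,0.2733,0.0467],"turn": [0,0,0.9575],"fingers": 1},
])

```text
clock: 6.92
position: [0.5467, -0.2663, 0.2503]
ee_rot: [0.982, 0.191, -0.001, -0.001]
ft_force: [-0.2, 0.1, -2.6]
grip_width: 0.293
grasp_force: 98.6
```

```bash
cat >> h.py <<'E'
def rel(o=None):
    "TCP in board coordinates: s along board y, q along board x (mm), measured trim centre line"
    o=o or get_obs(); d=o["position"][:2]-np.array([.5038,-.1657]); a=np.radians(112); e=np.array([np.cos(a),np.sin(a)])
    print("s",round(float(d@e)*1000,1),"q",round(float(d@[e[1],-e[0]])*1000,1),"z",round(float(o["position"][2])*1000,2),"F",np.round(o["ft_force"],1),"clk",round(float(o["clock"]),2), "grip",round(float(o["grasp_force"])))
E
python3 - <<'E'
from h import *
rel(); go(.547,-.2675,.241,22)
E
```

```text
s -109.4 q 2.1 z 250.31 F [-0.2  0.1 -2.6] clk 6.92 grip 99
pos [ 0.5467 -0.2663  0.2503] delta [-0.0002  0.0012  0.0093] turn [-0.0021  0.0011  0.001 ] F [-0.2  0.1 -2.6] clk 6.92
```

To row units: 0.012 m / 0.75 = 0.016, 0.0115 m / 0.75 = 0.0153.

Call:
move_arm([
  {"delta_pos": [0,0,0.0067],"turn": [0,0,0],"fingers": 1},
  {"delta_pos": [0,0,0.012],"turn": [0,0,0],"fingers": 1},
  {"delta_pos": [0,0,0.014],"turn": [0,0,0],"fingers": 1},
  {"delta_pos": [0,0,0.0153],"turn": [0,0,0],"fingers": 1},
  {"delta_pos": [0,0,0.016],"turn": [0,0,0],"fingers": 1},
  {"delta_pos": [0,0,0.016],"turn": [0,0,0],"fingers": 1},
])

```text
clock: 7.68
position: [0.5471, -0.2673, 0.2405]
ee_rot: [0.982, 0.191, 0.0, 0.0]
ft_force: [0.3, -0.1, -2.6]
grip_width: 0.295
grasp_force: 98.5
```

To row units: 0.002 m / 0.75 = 0.0027, 0.0014 m / 0.75 = 0.0019.

Call:
move_arm([
  {"delta_pos": [0,0,0.0009],"turn": [0,0,0],"fingers": 1},
  {"delta_pos": [0,0,0.0019],"turn": [0,0,0],"fingers": 1},
  {"delta_pos": [0,0,0.0027],"turn": [0,0,0],"fingers": 1},
  {"delta_pos": [0,0,0.0027],"turn": [0,0,0],"fingers": 1},
])

```text
clock: 8.18
position: [0.5473, -0.2675, 0.2389]
ee_rot: [0.982, 0.191, 0.0, 0.0]
ft_force: [-1.1, 0.3, 1.3]
grip_width: 0.293
grasp_force: 99.2
```

To row units: 0.001 m / 0.75 = 0.0013, 0.0005 m / 0.75 = 0.0007.

Call:
move_arm([
  {"delta_pos": [0,0,0.0007],"turn": [0,0,0],"fingers": 1},
  {"delta_pos": [0,0,0.0013],"turn": [0,0,0],"fingers": 1},
  {"delta_pos": [0,0,0.0013],"turn": [0,0,0],"fingers": 1},
])

```text
clock: 8.55
position: [0.5476, -0.2677, 0.2388]
ee_rot: [0.982, 0.191, 0.001, 0.001]
ft_force: [-0.5, -0.7, 7.7]
grip_width: 0.294
grasp_force: 99.9
```

To row units: 0.0018 m / 0.75 = 0.0024, 0.001 m / 0.75 = 0.0013.

Call:
move_arm([
  {"delta_pos": [0,0,0.0013],"turn": [0,0,0],"fingers": 1},
  {"delta_pos": [0,0,0.0024],"turn": [0,0,0],"fingers": 1},
  {"delta_pos": [0,0,0.0024],"turn": [0,0,0],"fingers": 1},
])

```text
clock: 8.93
position: [0.5482, -0.2681, 0.2386]
ee_rot: [0.982, 0.19, 0.002, 0.002]
ft_force: [-2.3, -1.6, 15.9]
grip_width: 0.292
grasp_force: 101.0
```

To row units: -0.02 m / 0.75 = -0.0267, -0.018 m / 0.75 = -0.024.

Call:
move_arm([
  {"delta_pos": [0,-0.0053,0],"turn": [0,0,0],"fingers": 1},
  {"delta_pos": [0,-0.012,0],"turn": [0,0,0],"fingers": 1},
  {"delta_pos": [0,-0.0187,0],"turn": [0,0,0],"fingers": 1},
  {"delta_pos": [0,-0.024,0],"turn": [0,0,0],"fingers": 1},
  {"delta_pos": [0,-0.0267,0],"turn": [0,0,0],"fingers": 1},
  {"delta_pos": [0,-0.0267,0],"turn": [0,0,0],"fingers": 1},
])

```text
clock: 9.68
position: [0.5407, -0.2497, 0.2388]
ee_rot: [0.982, 0.19, 0.002, 0.002]
ft_force: [-2.3, -1.3, 18.5]
grip_width: 0.293
grasp_force: 101.0
```

To row units: -0.02 m / 0.75 = -0.0267, -0.015 m / 0.75 = -0.02.

Call:
move_arm([
  {"delta_pos": [0,-0.0067,0],"turn": [0,0,0],"fingers": 1},
  {"delta_pos": [0,-0.0133,-0.0001],"turn": [0,0,0],"fingers": 1},
  {"delta_pos": [0,-0.02,-0.0003],"turn": [0,0,0],"fingers": 1},
  {"delta_pos": [0,-0.0253,-0.0004],"turn": [0,0,0],"fingers": 1},
  {"delta_pos": [0,-0.0267,-0.0004],"turn": [0,0,0],"fingers": 1},
  {"delta_pos": [0,-0.0267,-0.0004],"turn": [0,0,0],"fingers": 1},
])

```text
clock: 10.42
position: [0.5333, -0.2312, 0.239]
ee_rot: [0.982, 0.19, 0.002, 0.002]
ft_force: [-1.7, -1.3, 17.5]
grip_width: 0.296
grasp_force: 101.2
```

Run:
```python
from h import *
rel();o=get_obs();print(np.round(Rot.from_quat(o["ee_rot"]).as_matrix()[:,2],4),o["torque"])
```

```text
s -71.7 q 2.8 z 239.04 F [-1.7 -1.3 17.5] clk 10.43 grip 101
[ 0.0047 -0.0033 -1.    ] [-0.36315713  0.76183042 -0.02147537]
```

To row units: -0.02 m / 0.75 = -0.0267, -0.012 m / 0.75 = -0.016.

Call:
move_arm([
  {"delta_pos": [0,-0.0053,0.0004],"turn": [0,0,0],"fingers": 1},
  {"delta_pos": [0,-0.0107,0.0005],"turn": [0,0,0],"fingers": 1},
  {"delta_pos": [0,-0.016,0.0005],"turn": [0,0,0],"fingers": 1},
  {"delta_pos": [0,-0.0213,0.0004],"turn": [0,0,0],"fingers": 1},
  {"delta_pos": [0,-0.0267,0.0004],"turn": [0,0,0],"fingers": 1},
  {"delta_pos": [0,-0.0267,0.0004],"turn": [0,0,0],"fingers": 1},
])

```text
clock: 11.18
position: [0.5261, -0.213, 0.2393]
ee_rot: [0.982, 0.19, 0.002, 0.003]
ft_force: [-2.6, -2.3, 21.0]
grip_width: 0.294
grasp_force: 101.7
```

Run:
```python
from h import *
rel()
```

```text
s -52.2 q 2.9 z 239.31 F [-2.6 -2.3 21. ] clk 11.18 grip 102
```

To row units: -0.024 m / 0.75 = -0.032, -0.02 m / 0.75 = -0.0267.

Call:
move_arm([
  {"delta_pos": [0,-0.0053,0],"turn": [0,0,0],"fingers": 1},
  {"delta_pos": [0,-0.0107,-0.0001],"turn": [0,0,0],"fingers": 1},
  {"delta_pos": [0,-0.016,-0.0001],"turn": [0,0,0],"fingers": 1},
  {"delta_pos": [0,-0.0213,-0.0003],"turn": [0,0,0],"fingers": 1},
  {"delta_pos": [0,-0.0267,-0.0003],"turn": [0,0,0],"fingers": 1},
  {"delta_pos": [0,-0.032,-0.0004],"turn": [0,0,0],"fingers": 1},
  {"delta_pos": [0,-0.032,-0.0004],"turn": [0,0,0],"fingers": 1},
])

```text
clock: 12.05
position: [0.5172, -0.1909, 0.2396]
ee_rot: [0.982, 0.19, 0.002, 0.003]
ft_force: [-3.6, -3.0, 22.0]
grip_width: 0.291
grasp_force: 101.8
```

Run:
```python
from h import *
rel()
```

```text
s -28.3 q 3.0 z 239.64 F [-3.6 -3.  22. ] clk 12.05 grip 102
```

To row units: -0.024 m / 0.75 = -0.032, -0.02 m / 0.75 = -0.0267.

Call:
move_arm([
  {"delta_pos": [0,-0.0053,-0.0001],"turn": [0,0,0],"fingers": 1},
  {"delta_pos": [0,-0.0107,-0.0001],"turn": [0,0,0],"fingers": 1},
  {"delta_pos": [0,-0.016,-0.0003],"turn": [0,0,0],"fingers": 1},
  {"delta_pos": [0,-0.0213,-0.0004],"turn": [0,0,0],"fingers": 1},
  {"delta_pos": [0,-0.0267,-0.0004],"turn": [0,0,0],"fingers": 1},
  {"delta_pos": [0,-0.032,-0.0005],"turn": [0,0,0],"fingers": 1},
  {"delta_pos": [0,-0.032,-0.0005],"turn": [0,0,0],"fingers": 1},
])

```text
clock: 12.92
position: [0.5082, -0.1686, 0.24]
ee_rot: [0.982, 0.19, 0.003, 0.003]
ft_force: [-2.9, -2.4, 22.1]
grip_width: 0.293
grasp_force: 101.8
```

Run:
```python
from h import *
rel()
```

```text
s -4.4 q 3.0 z 239.96 F [-2.9 -2.4 22.1] clk 12.93 grip 102
```

To row units: -0.024 m / 0.75 = -0.032, -0.02 m / 0.75 = -0.0267.

Call:
move_arm([
  {"delta_pos": [0,-0.0053,-0.0001],"turn": [0,0,0],"fingers": 1},
  {"delta_pos": [0,-0.0107,-0.0001],"turn": [0,0,0],"fingers": 1},
  {"delta_pos": [0,-0.016,-0.0003],"turn": [0,0,0],"fingers": 1},
  {"delta_pos": [0,-0.0213,-0.0004],"turn": [0,0,0],"fingers": 1},
  {"delta_pos": [0,-0.0267,-0.0004],"turn": [0,0,0],"fingers": 1},
  {"delta_pos": [0,-0.032,-0.0005],"turn": [0,0,0],"fingers": 1},
  {"delta_pos": [0,-0.032,-0.0005],"turn": [0,0,0],"fingers": 1},
])

```text
clock: 13.8
position: [0.4993, -0.1463, 0.2403]
ee_rot: [0.982, 0.19, 0.003, 0.003]
ft_force: [-2.1, -3.4, 21.8]
grip_width: 0.292
grasp_force: 101.8
```

Run:
```python
from h import *
rel()
```

```text
s 19.6 q 3.1 z 240.3 F [-2.1 -3.4 21.8] clk 13.8 grip 102
```

To row units: -0.024 m / 0.75 = -0.032, -0.02 m / 0.75 = -0.0267.

Call:
move_arm([
  {"delta_pos": [0,-0.0053,-0.0001],"turn": [0,0,0],"fingers": 1},
  {"delta_pos": [0,-0.0107,-0.0001],"turn": [0,0,0],"fingers": 1},
  {"delta_pos": [0,-0.016,-0.0003],"turn": [0,0,0],"fingers": 1},
  {"delta_pos": [0,-0.0213,-0.0004],"turn": [0,0,0],"fingers": 1},
  {"delta_pos": [0,-0.0267,-0.0004],"turn": [0,0,0],"fingers": 1},
  {"delta_pos": [0,-0.032,-0.0005],"turn": [0,0,0],"fingers": 1},
  {"delta_pos": [0,-0.032,-0.0005],"turn": [0,0,0],"fingers": 1},
])

```text
clock: 14.68
position: [0.4904, -0.1239, 0.2406]
ee_rot: [0.982, 0.19, 0.003, 0.003]
ft_force: [-2.4, -2.8, 23.1]
grip_width: 0.293
grasp_force: 101.8
```

Run:
```python
from h import *
rel()
```

```text
s 43.7 q 3.2 z 240.65 F [-2.4 -2.8 23.1] clk 14.68 grip 102
```

To row units: -0.024 m / 0.75 = -0.032, -0.0005 m / 0.75 = -0.0007.

Call:
move_arm([
  {"delta_pos": [0,-0.0053,-0.0001],"turn": [0,0,0],"fingers": 1},
  {"delta_pos": [0,-0.0107,-0.0003],"turn": [0,0,0],"fingers": 1},
  {"delta_pos": [0,-0.016,-0.0004],"turn": [0,0,0],"fingers": 1},
  {"delta_pos": [0,-0.0213,-0.0005],"turn": [0,0,0],"fingers": 1},
  {"delta_pos": [0,-0.0267,-0.0005],"turn": [0,0,0],"fingers": 1},
  {"delta_pos": [0,-0.032,-0.0007],"turn": [0,0,0],"fingers": 1},
  {"delta_pos": [0,-0.032,-0.0007],"turn": [0,0,0],"fingers": 1},
])

```text
clock: 15.55
position: [0.4815, -0.1016, 0.241]
ee_rot: [0.982, 0.19, 0.003, 0.002]
ft_force: [-2.0, -2.6, 21.5]
grip_width: 0.292
grasp_force: 101.8
```

Run:
```python
from h import *
rel()
```

```text
s 67.8 q 3.3 z 241.0 F [-2.  -2.6 21.5] clk 15.55 grip 102
```

To row units: -0.024 m / 0.75 = -0.032, -0.02 m / 0.75 = -0.0267.

Call:
move_arm([
  {"delta_pos": [0,-0.0053,-0.0001],"turn": [0,0,0],"fingers": 1},
  {"delta_pos": [0,-0.0107,-0.0001],"turn": [0,0,0],"fingers": 1},
  {"delta_pos": [0,-0.016,-0.0003],"turn": [0,0,0],"fingers": 1},
  {"delta_pos": [0,-0.0213,-0.0004],"turn": [0,0,0],"fingers": 1},
  {"delta_pos": [0,-0.0267,-0.0004],"turn": [0,0,0],"fingers": 1},
  {"delta_pos": [0,-0.032,-0.0005],"turn": [0,0,0],"fingers": 1},
  {"delta_pos": [0,-0.032,-0.0005],"turn": [0,0,0],"fingers": 1},
])

```text
clock: 16.42
position: [0.4725, -0.0792, 0.2413]
ee_rot: [0.982, 0.19, 0.003, 0.002]
ft_force: [-2.3, -2.7, 21.8]
grip_width: 0.289
grasp_force: 101.8
```

Run:
```python
from h import *
rel()
```

```text
s 92.0 q 3.4 z 241.32 F [-2.3 -2.7 21.8] clk 16.43 grip 102
```

To row units: -0.025 m / 0.75 = -0.0333, -0.02 m / 0.75 = -0.0267.

Call:
move_arm([
  {"delta_pos": [0,-0.0053,-0.0001],"turn": [0,0,0],"fingers": 1},
  {"delta_pos": [0,-0.0107,-0.0001],"turn": [0,0,0],"fingers": 1},
  {"delta_pos": [0,-0.016,-0.0003],"turn": [0,0,0],"fingers": 1},
  {"delta_pos": [0,-0.0213,-0.0004],"turn": [0,0,0],"fingers": 1},
  {"delta_pos": [0,-0.0267,-0.0004],"turn": [0,0,0],"fingers": 1},
  {"delta_pos": [0,-0.0333,-0.0005],"turn": [0,0,0],"fingers": 1},
  {"delta_pos": [0,-0.0333,-0.0005],"turn": [0,0,0],"fingers": 1},
  {"delta_pos": [0,-0.0333,-0.0005],"turn": [0,0,0],"fingers": 1},
])

```text
clock: 17.42
position: [0.4631, -0.0552, 0.2416]
ee_rot: [0.982, 0.191, 0.003, 0.002]
ft_force: [-2.7, -0.8, 23.9]
grip_width: 0.289
grasp_force: 101.8
```

Run:
```python
from h import *
rel()
```

```text
s 117.7 q 3.6 z 241.55 F [-2.7 -0.8 23.9] clk 17.43 grip 102
```

To row units: -0.13 m / 0.75 = -0.1733, -0.12 m / 0.75 = -0.16.

Call:
move_arm([
  {"delta_pos": [0,0,-0.0133],"turn": [0,0,0],"fingers": 1},
  {"delta_pos": [0,0,-0.0667],"turn": [0,0,0],"fingers": 1},
  {"delta_pos": [-0.0133,0.04,-0.12],"turn": [0,0,0],"fingers": 1},
  {"delta_pos": [-0.04,0.0933,-0.16],"turn": [0,0,0],"fingers": 1},
  {"delta_pos": [-0.0667,0.1333,-0.1733],"turn": [0,0,0],"fingers": 1},
  {"delta_pos": [-0.0773,0.156,-0.1733],"turn": [0,0,0],"fingers": 1},
  {"delta_pos": [-0.0773,0.156,-0.1733],"turn": [0,0,0],"fingers": 1},
  {"delta_pos": [-0.0773,0.156,-0.1733],"turn": [0,0,0],"fingers": 1},
])

```text
clock: 18.42
position: [0.4515, -0.1836, 0.3676]
ee_rot: [0.981, 0.192, -0.0, -0.001]
ft_force: [-0.2, 0.1, -2.7]
grip_width: 0.291
grasp_force: 98.3
```

Run:
```python
from h import *
o,c,W=wrist(); rel(o)
cv2.imwrite("pics/w3.png",c["color"][:,:,::-1])
z=W[...,2]; m=(c["range_z"]>0)&(z>.105)&(z<.15)
P=W[m]; a=np.radians(112); e=np.array([np.cos(a),np.sin(a)]); d=P[:,:2]-np.array([.5038,-.1657]); s=d@e; q=d@[e[1],-e[0]]
for k in range(10):
    b=(abs(s-(k*.025-.1125))<.0105)&(abs(q)<.009)
    print(k,b.sum(),np.round(np.percentile(P[b,2],[10,50,90])*1000,2) if b.sum()>3 else "")
go(.5315,.187,.30,65,o); print(o["joint_pos"].round(2))
```

```text
s 3.0 q -55.2 z 367.62 F [-0.2  0.1 -2.7] clk 18.43 grip 98
0 295 [125.18 126.06 127.18]
1 294 [125.53 126.42 127.45]
2 293 [125.91 126.83 127.83]
3 294 [126.11 127.11 128.13]
4 304 [126.5  127.5  128.58]
5 305 [126.84 127.87 128.81]
6 315 [127.21 128.23 129.24]
7 313 [127.7  128.66 129.67]
8 317 [128.06 129.04 130.01]
9 315 [128.4  129.36 130.39]
pos [ 0.4515 -0.1836  0.3676] delta [ 0.2136 -0.3131  0.0679] turn [-0.0014 -0.     -0.7487] F [-0.2  0.1 -2.7] clk 18.43
[ 0.75  0.01 -0.46  1.57  0.01  1.56 -0.89]
```

View pics/w3.png

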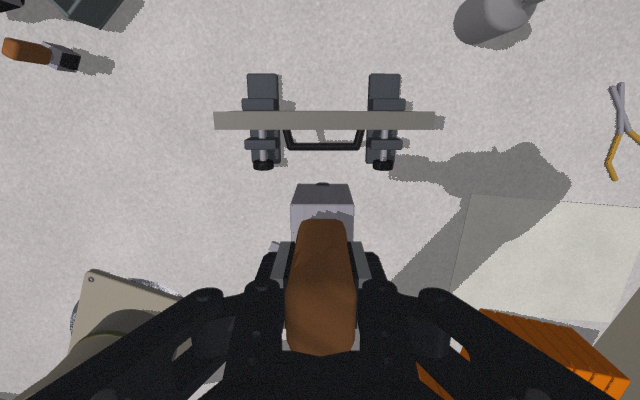

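The trim is now an even line from (214,120) to (442,120), with depth rising linearly at 0.37 mm per section including the two already down, so it is seated throughout. The roller is in hand at (322,215). Now I'll measure where the fork head sits relative to the tool.

Run:
```python
from h import *
c=camera("wrist"); v,u=np.mgrid[0:400,0:640]; z=c["range_z"]
P=np.stack([(u-c["cx"])/c["fx"]*z,(v-c["cy"])/c["fy"]*z,z],-1); M=c["tool_from_camera"]; P=(P@M[:3,:3].T+M[:3,3])*1000
m=(z>0)&(u>285)&(u<360)&(v>180)&(v<240)&(P[...,2]<115)&(P[...,2]>30)
Q=P[m]
for lo in range(30,115,5):
    b=(Q[:,2]>=lo)&(Q[:,2]<lo+5)
    if b.sum()>5: print(lo,b.sum(),"x",np.round(np.percentile(Q[b,0],[2,50,98]),1),"y",np.round(np.percentile(Q[b,1],[2,98]),1))
# handle top
m=(z>0)&(u>285)&(u<360)&(v>215)&(v<350)&(P[...,2]<-20)&(P[...,2]>-60); Q=P[m]; print("top",len(Q),np.round(np.percentile(Q,[2,50,98],axis=0),1))
m=(z>0)&(u>285)&(u<360)&(v>215)&(v<350)&(P[...,2]>-20)&(P[...,2]<35); Q=P[m]
for lo in range(-30,35,10):
    b=(Q[:,2]>=lo)&(Q[:,2]<lo+10)
    if b.sum()>5: print("h",lo,b.sum(),"x",np.round(np.percentile(Q[b,0],[50,98]),1),"y",np.round(np.percentile(Q[b,1],[2,98]),1))
```

```text
30 44 x [ 7.1 12.4 12.9] y [-12.9  11.9]
45 1386 x [-4.9 10.5 16.4] y [-18.7  18.1]
50 155 x [15.9 16.3 16.7] y [-18.   17.6]
55 139 x [15.9 16.3 16.7] y [-18.   17.8]
60 121 x [16.  16.3 16.7] y [-18.3  17. ]
65 121 x [16.  16.4 16.7] y [-17.4  17.7]
70 110 x [16.  16.4 16.7] y [-17.9  17.6]
75 109 x [16.  16.4 16.7] y [-17.7  18.2]
80 97 x [16.1 16.4 16.7] y [-17.4  17.4]
85 106 x [16.1 16.4 17.5] y [-16.9  17.9]
90 86 x [16.  16.5 17.6] y [-17.5  17. ]
95 34 x [15.8 16.4 17.4] y [-17.8  18.7]
top 6041 [[-12.3 -13.2 -37.9]
 [  4.7  -0.5 -35.9]
 [ 13.   12.9 -21.3]]
h -20 834 x [12.3 13.2] y [-14.7  14.1]
h -10 721 x [12.3 13.2] y [-15.7  15.3]
h 0 563 x [12.4 13.2] y [-16.2  15.9]
h 10 361 x [12.6 13.2] y [-12.8  11.4]
h 20 313 x [12.6 13.2] y [-12.5  11.6]
h 30 44 x [12.4 12.9] y [-12.9  11.9]
```

Run:
```python
from h import *
go(.533,.1872,.31,65)
```

```text
pos [ 0.4515 -0.1837  0.368 ] delta [ 0.2151 -0.3129  0.0581] turn [-7.000e-04  0.000e+00 -7.485e-01] F [-0.5  0.  -3.2] clk 18.52
```

To row units: -0.313 m / 0.75 = -0.4173, 0.195 m / 0.75 = 0.26, -0.7485 rad / 0.7854 = -0.953.

Call:
move_arm([
  {"delta_pos": [0.0267,-0.04,0],"turn": [0,0,-0.0891],"fingers": 1},
  {"delta_pos": [0.0667,-0.0933,0],"turn": [0,0,-0.2165],"fingers": 1},
  {"delta_pos": [0.1067,-0.1533,0],"turn": [0,0,-0.3565],"fingers": 1},
  {"delta_pos": [0.1467,-0.2133,0],"turn": [0,0,-0.4966],"fingers": 1},
  {"delta_pos": [0.1867,-0.2733,0],"turn": [0,0,-0.6366],"fingers": 1},
  {"delta_pos": [0.2267,-0.3333,0.0133],"turn": [0,0,-0.7639],"fingers": 1},
  {"delta_pos": [0.26,-0.38,0.0267],"turn": [0,0,-0.8785],"fingers": 1},
  {"delta_pos": [0.28,-0.4067,0.0533],"turn": [0,0,-0.9358],"fingers": 1},
  {"delta_pos": [0.2867,-0.4173,0.0773],"turn": [0,0,-0.953],"fingers": 1},
  {"delta_pos": [0.2867,-0.4173,0.0773],"turn": [0,0,-0.953],"fingers": 1},
  {"delta_pos": [0.2867,-0.4173,0.0773],"turn": [0,0,-0.953],"fingers": 1},
  {"delta_pos": [0.2867,-0.4173,0.0773],"turn": [0,0,-0.953],"fingers": 1},
])

```text
clock: 20.02
position: [0.5339, 0.1847, 0.3113]
ee_rot: [0.844, 0.536, 0.001, 0.001]
ft_force: [-0.3, 0.3, -2.7]
grip_width: 0.294
grasp_force: 98.5
```

Run:
```python
from h import *
go(.533,.1872,.1185,65)
o,c,W=wrist(); z=W[...,2]
m=(c["range_z"]>0)&(np.hypot(W[...,0]-.532,W[...,1]-.185)<.06)&(z>.055)&(z<.066); print(m.sum())
P=W[m]
if len(P)>4: print(cv2.minAreaRect(P[:,:2].astype(np.float32)*1000))
```

```text
pos [0.5339 0.1847 0.3113] delta [ 0.0018 -0.0021  0.1928] turn [ 0.0015 -0.0004 -0.0041] F [-0.3  0.3 -2.7] clk 20.02
514
((533.6126708984375, 189.10708618164062), (46.843082427978516, 55.362754821777344), 65.3898696899414)
```

To row units: 0.118 m / 0.75 = 0.1573, 0.115 m / 0.75 = 0.1533, -0.004 rad / 0.7854 = -0.0051.

Call:
move_arm([
  {"delta_pos": [0.0027,-0.0027,0.04],"turn": [0.0013,0,-0.0051],"fingers": 1},
  {"delta_pos": [0.0027,-0.0027,0.0933],"turn": [0.0013,0,-0.0051],"fingers": 1},
  {"delta_pos": [0.0027,-0.0027,0.1333],"turn": [0.0013,0,-0.0051],"fingers": 1},
  {"delta_pos": [0.0027,-0.0027,0.1533],"turn": [0.0013,0,-0.0051],"fingers": 1},
  {"delta_pos": [0.0027,-0.0027,0.1573],"turn": [0.0013,0,-0.0051],"fingers": 1},
  {"delta_pos": [0.0027,-0.0027,0.1573],"turn": [0.0013,0,-0.0051],"fingers": 1},
  {"delta_pos": [0.0027,-0.0027,0.1573],"turn": [0.0013,0,-0.0051],"fingers": 1},
])

```text
clock: 20.95
position: [0.533, 0.1885, 0.1934]
ee_rot: [0.843, 0.538, 0.001, -0.0]
ft_force: [0.1, -0.6, -1.9]
grip_width: 0.291
grasp_force: 98.5
```

Run:
```python
from h import *
go(.533,.1872,.1185,65)
```

```text
pos [0.533  0.1885 0.1934] delta [-0.0013  0.0005  0.0749] turn [ 0.0004 -0.0011  0.0017] F [ 0.1 -0.6 -1.9] clk 20.95
```

To row units: 0.07 m / 0.75 = 0.0933, -0.001 m / 0.75 = -0.0013, -0.001 rad / 0.7854 = -0.0013.

Call:
move_arm([
  {"delta_pos": [-0.0013,0.0007,0.0133],"turn": [0,-0.0013,0.0025],"fingers": 1},
  {"delta_pos": [-0.0013,0.0007,0.0333],"turn": [0,-0.0013,0.0025],"fingers": 1},
  {"delta_pos": [-0.0013,0.0007,0.0533],"turn": [0,-0.0013,0.0025],"fingers": 1},
  {"delta_pos": [-0.0013,0.0007,0.0733],"turn": [0,-0.0013,0.0025],"fingers": 1},
  {"delta_pos": [-0.0013,0.0007,0.088],"turn": [0,-0.0013,0.0025],"fingers": 1},
  {"delta_pos": [-0.0013,0.0007,0.0933],"turn": [0,-0.0013,0.0025],"fingers": 1},
  {"delta_pos": [-0.0013,0.0007,0.0933],"turn": [0,-0.0013,0.0025],"fingers": 1},
])

```text
clock: 21.82
position: [0.5325, 0.1872, 0.1223]
ee_rot: [0.843, 0.537, -0.001, -0.0]
ft_force: [-0.1, -0.4, -2.9]
grip_width: 0.295
grasp_force: 98.7
```

Run:
```python
from h import *
go(.533,.1872,.1185,65)
```

```text
pos [0.5325 0.1872 0.1223] delta [0.0002 0.0005 0.0037] turn [-0.001  0.001 -0.   ] F [-0.1 -0.4 -2.9] clk 21.82
```

To row units: 0.0045 m / 0.75 = 0.006, 0.004 m / 0.75 = 0.0053.

Call:
move_arm([
  {"delta_pos": [0,0,0.002],"turn": [0,0,0],"fingers": 1},
  {"delta_pos": [0,0,0.004],"turn": [0,0,0],"fingers": 1},
  {"delta_pos": [0,0,0.0053],"turn": [0,0,0],"fingers": 1},
  {"delta_pos": [0,0,0.006],"turn": [0,0,0],"fingers": 1},
  {"delta_pos": [0,0,0.006],"turn": [0,0,0],"fingers": 1},
])

```text
clock: 22.45
position: [0.5327, 0.1872, 0.1182]
ee_rot: [0.843, 0.537, -0.0, 0.0]
ft_force: [1.2, -0.9, 2.0]
grip_width: 0.294
grasp_force: 99.1
```

The wheel is on the stand floor. Releasing slowly and backing straight up.

Call:
move_arm([
  {"delta_pos": [0,0,0],"turn": [0,0,0],"fingers": 0.6},
  {"delta_pos": [0,0,0],"turn": [0,0,0],"fingers": 0.4},
  {"delta_pos": [0,0,0],"turn": [0,0,0],"fingers": 0},
  {"delta_pos": [0,0,0],"turn": [0,0,0],"fingers": 0},
  {"delta_pos": [0,0,0],"turn": [0,0,0],"fingers": 0},
], force=20)

```text
clock: 23.08
position: [0.5325, 0.1872, 0.1178]
ee_rot: [0.843, 0.537, -0.001, -0.0]
ft_force: [0.3, 0.3, 0.4]
grip_width: 0.994
grasp_force: 0.0
```

To row units: -0.22 m / 0.75 = -0.2933, -0.215 m / 0.75 = -0.2867.

Call:
move_arm([
  {"delta_pos": [0,0,-0.0267],"turn": [0,0,0],"fingers": 0},
  {"delta_pos": [0,0,-0.08],"turn": [0,0,0],"fingers": 0},
  {"delta_pos": [0,0,-0.16],"turn": [0,0,0],"fingers": 0},
  {"delta_pos": [0,0,-0.24],"turn": [0,0,0],"fingers": 0},
  {"delta_pos": [-0.04,0,-0.2867],"turn": [0,0,0],"fingers": 0},
  {"delta_pos": [-0.0867,0,-0.2933],"turn": [0,0,0],"fingers": 0},
  {"delta_pos": [-0.0867,0,-0.2933],"turn": [0,0,0],"fingers": 0},
  {"delta_pos": [-0.0867,0,-0.2933],"turn": [0,0,0],"fingers": 0},
])

```text
clock: 24.08
position: [0.5052, 0.1289, 0.3387]
ee_rot: [0.843, 0.537, -0.0, 0.0]
ft_force: [0.3, -0.4, -0.1]
grip_width: 1.001
grasp_force: 0.0
```

Run:
```python
from h import *
o,c,W=wrist(); z=W[...,2]; print(o["clock"],o["ft_force"],o["grip_width"])
near=(c["range_z"]>0)&(np.hypot(W[...,0]-.531,W[...,1]-.183)<.05)&(z<.2)
def R(m,n):
    P=W[m]
    if len(P)<4: print(n,len(P)); return
    r=cv2.minAreaRect(P[:,:2].astype(np.float32)*1000); print(n,len(P),np.round(r[0],1),np.round(r[1],1),round(r[2],1),"z",np.round(np.percentile(P[:,2],[5,50,95]),4))
R(near&(z>.145),"handle top");R(near&(z>.055)&(z<.065),"rim"); R(near&(z>.067)&(z<.076),"fork top")
cv2.imwrite("pics/w4.png",c["color"][:,:,::-1])
# compare other things in the top view, before/after
import pickle
A=pickle.load(open("top.pkl","rb"))["color"].astype(int); B=camera("top")["color"].astype(int)
for n,(u0,v0,u1,v1) in dict(sample=(265,125,310,172),caliper=(360,278,440,305),cleaner=(376,125,412,166)).items(): print(n,np.abs(A-B)[v0:v1,u0:u1].mean().round(2))
```

```text
24.075 [ 0.28817157 -0.40184392 -0.05704286] 1.0012849148491885
handle top 846 [514.9 193.3] [31.3 25.9] 64.8 z [0.148  0.1525 0.1548]
rim 545 [531.7 184.5] [55.1 55.6] 65.9 z [0.0603 0.062  0.0635]
fork top 341 [528.4 186.9] [38.7 37.4] 64.8 z [0.069  0.0729 0.0745]
sample 7.98
caliper 22.43
cleaner 7.99
```

View pics/w4.png

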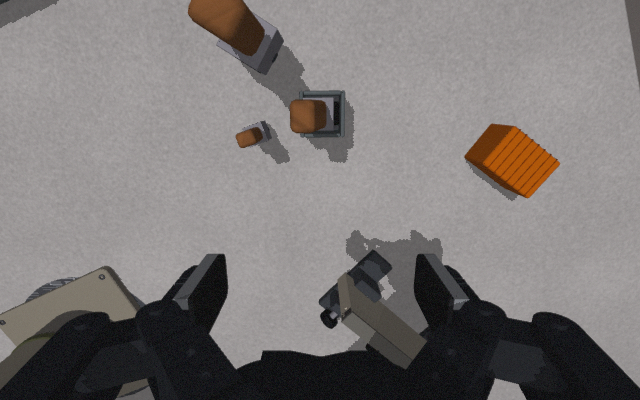

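The view shows the handle at (308,115) leaning left over the stand rim by about 0.17 rad, because the wheel rolled as I opened the fingers. That is not upright, so I'll regrasp, straighten it and release gently.

To row units: 0.218 m / 0.75 = 0.2907, 0.065 m / 0.75 = 0.0867.

Call:
move_arm([
  {"delta_pos": [0.04,-0.0027,0],"turn": [0,0,0],"fingers": 0},
  {"delta_pos": [0.08,-0.0053,0.0133],"turn": [0,0,0],"fingers": 0},
  {"delta_pos": [0.0867,-0.0053,0.0667],"turn": [0,0,0],"fingers": 0},
  {"delta_pos": [0.0867,-0.0053,0.1333],"turn": [0,0,0],"fingers": 0},
  {"delta_pos": [0.0867,-0.0053,0.2],"turn": [0,0,0],"fingers": 0},
  {"delta_pos": [0.0867,-0.0053,0.2533],"turn": [0,0,0],"fingers": 0},
  {"delta_pos": [0.0867,-0.0053,0.28],"turn": [0,0,0],"fingers": 0},
  {"delta_pos": [0.0867,-0.0027,0.2907],"turn": [0,0,0],"fingers": 0.2},
  {"delta_pos": [0.0867,0,0.2907],"turn": [0,0,0],"fingers": 0.4},
  {"delta_pos": [0.0867,0,0.2907],"turn": [0,0,0],"fingers": 0.6},
], force=20)

```text
clock: 25.42
position: [0.5334, 0.1874, 0.1211]
ee_rot: [0.844, 0.537, 0.0, 0.0]
ft_force: [0.0, 0.9, 0.1]
grip_width: 0.406
grasp_force: 0.0
```

Call:
move_arm([
  {"delta_pos": [0,0,0],"turn": [0,0,0],"fingers": 0.8},
  {"delta_pos": [0,0,0],"turn": [0,0,0],"fingers": 1},
  {"delta_pos": [0,0,0],"turn": [0,0,0],"fingers": 1},
  {"delta_pos": [0,0,0],"turn": [0,0,0],"fingers": 1},
  {"delta_pos": [0,0,0],"turn": [0,0,0],"fingers": 1},
], force=60)

```text
clock: 26.05
position: [0.5333, 0.1874, 0.1211]
ee_rot: [0.843, 0.537, 0.0, 0.0]
ft_force: [0.2, -0.7, 6.6]
grip_width: 0.297
grasp_force: 60.0
```

```bash
cat >> h.py <<'E'
def hand():
    c=camera("wrist"); v,u=np.mgrid[0:400,0:640]; z=c["range_z"]
    P=np.stack([(u-c["cx"])/c["fx"]*z,(v-c["cy"])/c["fy"]*z,z],-1); M=c["tool_from_camera"]; P=(P@M[:3,:3].T+M[:3,3])*1000
    b=(z>0)&(abs(u-323)<60)&(v>150)&(v<260)
    Q=P[b&(P[...,2]>42)&(P[...,2]<50)]; H=P[b&(P[...,2]<-20)&(P[...,2]>-50)]
    for n,X in(("fork",Q),("handle",H)):
        if len(X)>5: print(n,len(X),"x98",np.percentile(X[:,0],98).round(1),"y",np.percentile(X[:,1],[2,98]).round(1),"z",np.percentile(X[:,2],[5,50]).round(1))
    m=(z>0)&(abs(u-323)<60)&(v>150)&(v<350)&(P[...,2]>-20)&(P[...,2]<10); X=P[m]
    print("fork top z slope vs y:", np.polyfit(Q[:,1],Q[:,2],1).round(3) if len(Q)>20 else "")
    return c
E
python3 - <<'E'
from h import *
c=hand(); go(.5325,.1872,.118,65)
E
```

```text
fork 739 x98 16.3 y [-18.6  17.7] z [48.7 49.5]
fork top z slope vs y: [-4.0000e-03  4.9462e+01]
pos [0.5333 0.1874 0.1211] delta [-0.0005 -0.0006  0.0031] turn [ 0.001  -0.0002 -0.0004] F [-0.8 -0.2  8.2] clk 26.1
```

To row units: -0.005 m / 0.75 = -0.0067, -0.003 m / 0.75 = -0.004, 0.001 rad / 0.7854 = 0.0013.

Call:
move_arm([
  {"delta_pos": [0,0,-0.004],"turn": [0,0,0],"fingers": 1},
  {"delta_pos": [-0.0007,-0.0007,-0.0067],"turn": [0.0013,0,0],"fingers": 1},
  {"delta_pos": [-0.0007,-0.0007,-0.0067],"turn": [0.0013,0,0],"fingers": 1},
  {"delta_pos": [-0.0007,-0.0007,-0.004],"turn": [0.0013,0,0],"fingers": 1},
  {"delta_pos": [-0.0007,-0.0007,-0.0024],"turn": [0.0013,0,0],"fingers": 1},
  {"delta_pos": [-0.0007,-0.0007,-0.0016],"turn": [0.0013,0,0],"fingers": 1},
  {"delta_pos": [-0.0007,-0.0007,-0.0016],"turn": [0.0013,0,0],"fingers": 1},
])

```text
clock: 26.98
position: [0.532, 0.1868, 0.1212]
ee_rot: [0.843, 0.537, -0.001, -0.0]
ft_force: [0.2, -2.2, -0.0]
grip_width: 0.294
grasp_force: 59.7
```

Run:
```python
from h import *
c=hand(); go(.5325,.1872,.118,65); o=get_obs();print(o["torque"],o["grip_width"])
```

```text
fork 683 x98 16.4 y [-18.5  17.8] z [48.7 49.6]
fork top z slope vs y: [-4.0000e-03  4.9489e+01]
pos [0.532  0.1868 0.1212] delta [0.0006 0.0003 0.0032] turn [-0.0016  0.0011 -0.0003] F [-0.2 -1.2  0.6] clk 27.02
[-0.30235119  0.08916777 -0.03753996] 0.2967394678213411
```

To row units: -0.001 rad / 0.7854 = -0.0013.

Call:
move_arm([
  {"delta_pos": [0,0,0],"turn": [-0.0013,0.0013,0],"fingers": 1},
  {"delta_pos": [0,0,0],"turn": [-0.0019,0.0013,0],"fingers": 1},
  {"delta_pos": [0,0,0],"turn": [-0.0019,0.0013,0],"fingers": 0.705},
  {"delta_pos": [0,0,0],"turn": [-0.0019,0.0013,0],"fingers": 0.7},
  {"delta_pos": [0,0,0],"turn": [-0.0019,0.0013,0],"fingers": 0.695},
  {"delta_pos": [0,0,0],"turn": [-0.0019,0.0013,0],"fingers": 0.69},
  {"delta_pos": [0,0,0],"turn": [-0.0019,0.0013,0],"fingers": 0.685},
  {"delta_pos": [0,0,0],"turn": [-0.0019,0.0013,0],"fingers": 0.68},
  {"delta_pos": [0,0,0],"turn": [-0.0019,0.0013,0],"fingers": 0.67},
  {"delta_pos": [0,0,0],"turn": [-0.0019,0.0013,0],"fingers": 0.66},
  {"delta_pos": [0,0,0],"turn": [-0.0019,0.0013,0],"fingers": 0.65},
  {"delta_pos": [0,0,0],"turn": [-0.0019,0.0013,0],"fingers": 0.64},
], force=20)

```text
clock: 28.52
position: [0.5318, 0.1869, 0.121]
ee_rot: [0.843, 0.537, -0.0, -0.0]
ft_force: [0.1, -0.1, 0.6]
grip_width: 0.365
grasp_force: 0.0
```

Run:
```python
from h import *
c=hand(); go(.5325,.1872,.118,65); o=get_obs();print(o["grasp_force"],o["grip_width"])
```

```text
fork 886 x98 16.3 y [-19.5  17.2] z [48.6 49.5]
fork top z slope vs y: [-2.0000e-03  4.9399e+01]
pos [0.5318 0.1869 0.121 ] delta [0.0005 0.0005 0.003 ] turn [-0.0004  0.     -0.0002] F [ 0.9 -0.5  0.4] clk 28.57
0.0 0.357939000447859
```

Call:
move_arm([
  {"delta_pos": [0,0,0],"turn": [0,0,0],"fingers": 0.62},
  {"delta_pos": [0,0,0],"turn": [0,0,0],"fingers": 0.6},
  {"delta_pos": [0,0,0],"turn": [0,0,0],"fingers": 0.58},
  {"delta_pos": [0,0,0],"turn": [0,0,0],"fingers": 0.56},
  {"delta_pos": [0,0,0],"turn": [0,0,0],"fingers": 0.55},
  {"delta_pos": [0,0,0],"turn": [0,0,0],"fingers": 0.55},
  {"delta_pos": [0,0,0],"turn": [0,0,0],"fingers": 0.55},
])

```text
clock: 29.45
position: [0.5318, 0.1869, 0.121]
ee_rot: [0.843, 0.537, -0.0, -0.0]
ft_force: [0.2, -0.3, 0.4]
grip_width: 0.451
grasp_force: 0.0
```

Run:
```python
from h import *
c=hand(); o=get_obs();print(o["grasp_force"],o["grip_width"])
```

```text
fork 905 x98 16.3 y [-19.5  17.2] z [48.5 49.5]
fork top z slope vs y: [-3.0000e-03  4.9394e+01]
0.0 0.44777348171091774
```

It now stands upright and still. Opening fully and backing off.

To row units: -0.217 m / 0.75 = -0.2893, -0.2 m / 0.75 = -0.2667.

Call:
move_arm([
  {"delta_pos": [0,0,0],"turn": [0,0,0],"fingers": 0.3},
  {"delta_pos": [0,0,0],"turn": [0,0,0],"fingers": 0},
  {"delta_pos": [0,0,0],"turn": [0,0,0],"fingers": 0},
  {"delta_pos": [0,0,-0.0267],"turn": [0,0,0],"fingers": 0},
  {"delta_pos": [0,0,-0.08],"turn": [0,0,0],"fingers": 0},
  {"delta_pos": [0,0,-0.1467],"turn": [0,0,0],"fingers": 0},
  {"delta_pos": [0,0,-0.2133],"turn": [0,0,0],"fingers": 0},
  {"delta_pos": [-0.04,0,-0.2667],"turn": [0,0,0],"fingers": 0},
  {"delta_pos": [-0.0867,0,-0.2893],"turn": [0,0,0],"fingers": 0},
  {"delta_pos": [-0.0867,0,-0.2893],"turn": [0,0,0],"fingers": 0},
  {"delta_pos": [-0.0867,0,-0.2893],"turn": [0,0,0],"fingers": 0},
  {"delta_pos": [-0.0867,0,-0.2893],"turn": [0,0,0],"fingers": 0},
])

```text
clock: 31.0
position: [0.5042, 0.1289, 0.3377]
ee_rot: [0.843, 0.538, -0.0, -0.001]
ft_force: [-0.0, 0.5, 0.3]
grip_width: 0.997
grasp_force: 0.0
```

Run:
```python
from h import *
o,c,W=wrist(); z=W[...,2]; print(o["clock"],o["grip_width"])
near=(c["range_z"]>0)&(np.hypot(W[...,0]-.531,W[...,1]-.183)<.05)&(z<.2)
def R(m,n,W=W):
    P=W[m]
    if len(P)<4: print(n,len(P)); return
    r=cv2.minAreaRect(P[:,:2].astype(np.float32)*1000); print(n,len(P),np.round(r[0],1),np.round(r[1],1),round(r[2],1),"z",np.round(np.percentile(P[:,2],[5,50,95]),4))
R(near&(z>.145),"handle top");R(near&(z>.055)&(z<.065),"rim"); R(near&(z>.067)&(z<.076),"fork top")
# other things, side view (same camera before/after)
import pickle
a=pickle.load(open("side.pkl","rb")); b=camera("side")
for n,x,y in(("sample",.739,.018),("cleaner",.695,-.309),("caliper",.27,-.23)):
    for k in(a,b):
        V=world(k); R((k["range_z"]>0)&(np.hypot(V[...,0]-x,V[...,1]-y)<.06)&(V[...,2]>.008)&(V[...,2]<.2),n,V)
V=world(b); m=(b["range_z"]>0)
for k in range(10):
    s=k*.025-.1125; x,y=.5038-.3746*s,-.1657+.9272*s
    q=m&(np.hypot(V[...,0]-x,V[...,1]-y)<.008)&(V[...,2]>.11)&(V[...,2]<.15); print(k,q.sum(),(np.median(V[q][:,2])*1000).round(1) if q.sum() else "",end="; ")
```

```text
31.0 0.9972624184439095
handle top 860 [529.5 185.3] [31.1 25.5] 65.2 z [0.1504 0.1546 0.1562]
rim 678 [531.9 185. ] [55.4 55.5] 65.6 z [0.0605 0.0621 0.0634]
fork top 243 [529.8 184.6] [38.7 37.6] 64.9 z [0.0701 0.0712 0.0726]
sample 1107 [742.4  20.4] [62.3 91.9] 30.1 z [0.0122 0.055  0.0605]
sample 1108 [741.   22.4] [61.5 91.7] 30.0 z [0.0126 0.0546 0.0607]
cleaner 947 [ 696.2 -304.3] [60.  50.3] 64.0 z [0.0146 0.0772 0.1462]
cleaner 944 [ 699.6 -301.9] [60.4 51.5] 7.4 z [0.0145 0.0767 0.146 ]
caliper 232 [ 274.3 -222. ] [92.8 46.8] 68.4 z [0.0086 0.0108 0.0137]
caliper 239 [ 275.7 -223.3] [81.5 40.4] 74.3 z [0.0085 0.0108 0.0135]
0 20 124.0; 1 20 124.7; 2 22 125.1; 3 23 125.5; 4 23 125.7; 5 26 126.6; 6 26 126.4; 7 29 126.8; 8 33 126.8; 9 38 127.7;
```

The roller is upright (handle top over fork top within 1 mm), the trim is down along its whole length and the other things have not moved. Handing in.

```bash
python3 -c "
from workcell import hand_in
print(hand_in())"
```

```text
the job is handed in; nothing more can be done
None
```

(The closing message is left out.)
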